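Pump and hold the brake lever on the bell side

ROBOT

A 6-joint arm with a two-finger parallel gripper is mounted at the origin on the work surface. World frame = base frame: x ahead of the robot, y to its left, z up, the work surface at z = 0. Lengths are in m, angles in rad, forces in N, time in s.
With the tool pointing down it reaches from about 0.25 to 0.85 m from the base axis. Payload 12.5 kg.
Tool frame: the origin (TCP) lies on the mounting face of the last link; the fingertips stand 186 mm ahead of it and the grasp point (between the pads) lies bot.tcp_to_grasp ahead of it (bot.tcp_to_grasp is the distance from the TCP to the grasp point, in m); z points along the fingers, y is the direction in which the jaws open and shut (so a half turn about z gives the same grasp; the last joint's range is limited). The gripper opens to 93 mm and grips with 3 to 60 N. Pads are 15 mm wide; open, the fingers measure 128 mm over their backs; the gripper's body (75 mm by 188 mm) begins 65 mm behind the grasp point.
Start: joints at [1.068, 0.351, 1.652, -0, 1.139, -0.085], TCP at [0.223, 0.503, 0.405] pointing down, gripper open.
Joint ranges: [-2.75, 2.75], [-0.79, 2.1], [0.01, 2.65], [-1.57, 4.71], [0.07, 3.14], [-2.87, 2.87]. Speed limits (rad/s): [2.22, 2.22, 2.79, 3.14, 3.14, 3.14].

INTERFACE

Orientations are given as a unit quaternion [w, x, y, z].
In Python, from workcell import telemetry, camera, hand_in, models, bot gives the robot as it stands. The module is installed in compiled form; this text tells all that it offers.
- The arm moves only by the shell command python3 -m jog 'ROWS'. ROWS is JSON, a list of rows, each a list of 3 entries, a list of its own where there are three numbers: the shift along the tool's x, y, z in m, then the turn, a rotation vector about the tool's x, y, z in rad, then the closure, from -1 (fully open) to 1 (shut), so that 0 is half open. In form: [[[tx, ty, tz], [rx, ry, rz], fingers], ...]. A call has 1 to 20 rows; each row is the pose to reach, as a shift and turn from the pose commanded when the call began, along the tool's axes at that moment; what a row does not reach only later rows make up. A row lasts 1/10 s, in which the tool goes at most 50 mm and 8.59 degrees, less where a joint would pass 70% of its speed; a pose out of reach is approached as far as the arm can. A call with a gripper value outside its range is refused whole. The fingers move at their own pace and stop on an object; the grip force is fixed at half the most. Time passes only in rows, so rows that repeat a pose let the fingers close. It gives the time, the measured TCP pose, the force and the opening at its end, in the units of the state.
- telemetry.get_state(): the state, without advancing time (a new reading comes with each control period).
- camera(name): name is "scene" or "top"; returns a dict with "img" (384x512x3 uint8, blue, green, red), "fx", "fy", "cx", "cy" (pixels), "T" (4x4, takes a point from camera to world coordinates). Camera axes: x right, y up, looking along -z (the intrinsics and any distortion apply to the point x, -y, -z); pixel columns grow to the right and rows downward; lengths in m; the calibration is good to about 2 mm. A picture is of the moment at which its call begins. There is no depth.
- hand_in(): hands the job in, once; it reports no verdict.
Trained networks look in a picture, given as the dict that the camera call returned (one of the last four; its "shot" number tells which), for a name from the list of things; names that differ only in an ending like _2 or _b are one class to them, and where a whole thing is asked for, a point or a joint stands for the part that bears it (a point fixed in the world has none). Each returns a list of dicts, best first, with "score" (0 to 1); they miss things now and then, are a little off and sometimes report something else, mostly with a low value. They report only what shows in the picture. A call takes as long as a camera call.
- models.search_frame(target, picture): "uv" ([column, row] in pixels, amid what is visible of it).
- models.trace(target, picture): "pixels" (384x512 bool, what is visible of it) and "uv" ([column, row] in pixels, amid what is visible of it).
The state is a dict: "time_s": time; "joints": joint angles; "joint_velocities": joint speeds; "joint_efforts": joint torques, N m; "eef_pos": TCP position; "ee_rot": TCP orientation; "ft_force": force on the tool from outside, world axes, zero at the start; "moment": the same for the moment, N m; "gripper_width": opening from 0.0 (shut) to 1.0 (fully open).
Only numpy, scipy, OpenCV 4.12 (cv2) and the standard library are available. Lean on these libraries where they do the work, as an engineer would, in place of code of your own. Each camera call takes 0.05 s, during which the arm holds its last target. There are 200 camera calls.

TASK

Check the brake whose lever is on the bell's side of the scooter handlebar: with the outside of the fingers press that lever in towards the bar until it comes up solid at its stop, let it spring all the way back out, then press it to its stop once more and finish while holding it there. Push it from its outer face only, firmly but without force, never taking it between the fingers; do not touch the hand grips, and leave the other lever and everything lying on the bench alone.

Things in the scene. Friction and masses are not known exactly. Their poses are not given: they have to be found in the camera images.
- bar: scooter handlebar, 500 mm wide, 22 mm thick, fixed by its middle on a post in a bench stand (base plate 150 x 130 x 12 mm). Origin: on the table under the post; the bar's axis is 130 mm above it. y axis: along the bar to the left end; x: from the levers' (robot) side to the far side; z up. A brake lever stands on the robot side near each end, in front of a rubber grip.
- bell_top (a point): top of the bell: a round steel dome 42 mm across, 170 mm above the table, on the bar 60 mm to one side of the middle. Either the left or the right half of the bar carries it; the lever on that half is the one to check.
- display_top (a point): top of the speed display: a flat black rectangular block 50 x 40 mm, about 160 mm above the table, on the half of the bar opposite the bell
- lever_left (a joint): angle of the left brake lever about its upright pivot, rad: 0 = sprung fully out, grows as the lever is pressed towards the bar, comes up solid at its stop at 0.30. A return spring resists with about 1.5 N (out) to 5 N (at the stop) at the point lever_left_press, beyond that it is the solid stop; let go, it springs back to 0 by itself.
- lever_left_press (a point): where to press: middle of the left blade's outer face; moves with it. x axis: level, square to the blade, the pressing direction; y: along the blade; z up. Blade: bare aluminium, 14 mm tall, 9 thick, 130 mm above the table; pivot 85 mm along -y (inboard), ball end (18 mm) 33 mm along +y. To the stop this point travels 25 mm in an arc; the blade stays about 25 mm clear of the grip.
- lever_right (a joint): angle of the right brake lever about its upright pivot, rad: 0 = sprung fully out, grows as the lever is pressed towards the bar, comes up solid at its stop at 0.30. A return spring resists with about 1.5 N (out) to 5 N (at the stop) at the point lever_right_press, beyond that it is the solid stop; let go, it springs back to 0 by itself.
- lever_right_press (a point): where to press: middle of the right blade's outer face; moves with it. x axis: level, square to the blade, the pressing direction; y: along the blade; z up. Blade: bare aluminium, 14 mm tall, 9 thick, 130 mm above the table; pivot 85 mm along +y (inboard), ball end (18 mm) 33 mm along -y. To the stop this point travels 25 mm in an arc; the blade stays about 25 mm clear of the grip.
- grip_left: left rubber hand grip, round the bar, 31 mm across (end collars 38 mm), from 128 to 252 mm from the bar's middle. Its origin and axes are those of the handlebar.
- grip_right: right rubber hand grip, the same on the right end. Its origin and axes are those of the handlebar.
- battery_a: red and black battery block 65 x 150 x 98 mm, loose, stands on the table beyond the bar; origin: middle of its underside
- battery_b: green and black battery block, same size, loose, beyond the bar; origin: middle of its underside
- spool: solder wire spool, 60 mm across, 50 mm tall, loose, stands on the table below the left lever; origin: middle of its underside
- tub: clear open plastic tub 90 x 75 x 50 mm, loose, on the table below the right lever; origin: middle of its underside
- screwdriver: screwdriver 200 mm long, loose, lies on the table between the robot and the bar
- solder_gun: orange soldering gun, about 220 mm long, 40 mm tall, loose, lies on the table on the left
- flux_jar: jar 60 mm across, 60 mm tall, loose, on the table on the right; origin: middle of its underside

How it is judged:
By the outcome, as a careful person would: the job done as asked, in the order asked, and still so for the second after the job is handed in, while the arm keeps its last pose, push and grip.
It also fails if it takes over 35 s, if anything falls off the work surface, if the arm or the gripper's body presses on something with over 40 N, if the wrist force passes 120 N, or if a joint passes its speed limit or range.

## Working session

There is one attempt and no reset: what is moved stays moved. The work goes in short steps, Python scripts to look and compute and a shell command to move; the robot and the scene stay as the last step left them, time stands still between calls to the robot, and variables do not carry over. Pictures are saved under pics/ and viewed, about 8 in all and at most 12, crops included, and the job is handed in when it is done.

```bash
mkdir -p pics; cat > h.py <<'E'
import numpy as np, cv2
from workcell import telemetry, camera, models, bot
from scipy.spatial.transform import Rotation as R
def ray(c,uv):
    d=np.array([(uv[0]-c["cx"])/c["fx"],-(uv[1]-c["cy"])/c["fy"],-1.]);T=np.array(c["T"])
    return T[:3,3],T[:3,:3]@d
def atz(c,uv,z):
    o,d=ray(c,uv);return o+d*(z-o[2])/d[2]
def proj(c,p):
    T=np.array(c["T"]);q=T[:3,:3].T@(np.array(p)-T[:3,3]);return [c["cx"]+c["fx"]*q[0]/-q[2],c["cy"]-c["fy"]*q[1]/-q[2]]
E
python3 - <<'E'
from h import *
s=telemetry.get_state();print({k:np.round(v,3) for k,v in s.items()},bot.tcp_to_grasp)
Z={"bell_top":.17,"display_top":.16,"lever_left_press":.13,"lever_right_press":.13}
for n in("top","scene"):
    c=camera(n);cv2.imwrite(f"pics/{n}0.png",c["img"]);print(n,[k for k in c],np.round(c["T"],3).tolist(),c["fx"])
    for t,z in Z.items():
        for r in models.search_frame(t,c)[:3]:print(t,r["score"],np.round(r["uv"],1),np.round(atz(c,r["uv"],z),3))
E
```

```text
{'time_s': np.float64(0.0), 'joints': array([ 1.068,  0.351,  1.652,  0.   ,  1.139, -0.085]), 'joint_velocities': array([ 0.001, -0.003, -0.001, -0.001,  0.001, -0.   ]), 'joint_efforts': array([-1.0000e-03, -4.9731e+01, -2.8526e+01,  7.0000e-02,  2.6000e-02,
       -0.0000e+00]), 'eef_pos': array([0.223, 0.503, 0.404]), 'ee_rot': array([-0.   ,  0.207,  0.978, -0.001]), 'ft_force': array([ 0.291,  0.518, -0.494]), 'moment': array([ 0.019, -0.022,  0.007]), 'gripper_width': np.float64(0.997)} 0.1673
top ['img', 'fx', 'fy', 'cx', 'cy', 'T', 'shot'] [[0.004, 0.992, -0.129, 0.425], [-1.0, 0.005, 0.004, 0.02], [0.004, 0.129, 0.992, 1.602], [0.0, 0.0, 0.0, 1.0]] 487.43492170528634
bell_top 0.55 [290.7 193.9] [ 0.596 -0.087  0.17 ]
bell_top 0.4 [204.9 182.3] [0.629 0.167 0.17 ]
display_top 0.62 [254.7 186.8] [0.618 0.019 0.16 ]
lever_left_press 0.49 [209.4 204.5] [0.567 0.157 0.13 ]
lever_right_press 0.57 [312.4 218.1] [ 0.527 -0.155  0.13 ]
lever_right_press 0.51 [321.6 221.1] [ 0.518 -0.183  0.13 ]
scene ['img', 'fx', 'fy', 'cx', 'cy', 'T', 'shot'] [[-0.124, -0.831, 0.543, 1.307], [0.992, -0.107, 0.063, 0.102], [0.005, 0.546, 0.838, 1.205], [0.0, 0.0, 0.0, 1.0]] 384.31880865475875
bell_top 0.61 [222.4 182.9] [ 0.617 -0.089  0.17 ]
display_top 0.51 [257.8 193.1] [0.635 0.029 0.16 ]
lever_left_press 0.65 [135.5 153.7] [ 0.506 -0.425  0.13 ]
lever_left_press 0.6 [297.1 183.7] [0.561 0.154 0.13 ]
lever_right_press 0.37 [198.1 157.3] [ 0.493 -0.201  0.13 ]
```

View pics/top0.png

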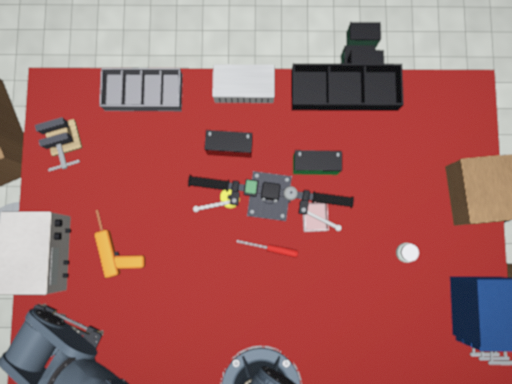

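View pics/scene0.png

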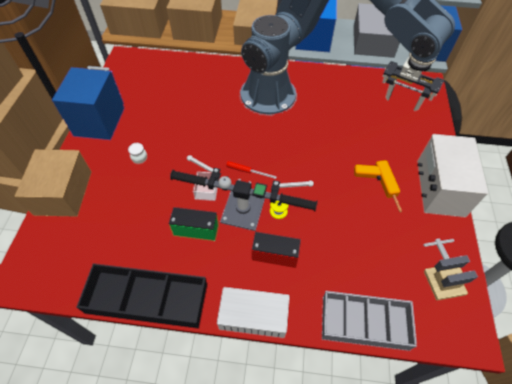

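```bash
python3 - <<'E'
import cv2,numpy as np
a=cv2.imread("pics/top0.png")[160:250,180:365];b=cv2.imread("pics/scene0.png")[145:230,160:325]
f=lambda i:cv2.resize(i,(740,int(i.shape[0]*740/i.shape[1])),interpolation=cv2.INTER_CUBIC)[:298]
A,B=f(a),f(b);cv2.imwrite("pics/z.png",np.vstack([A[:298],B[:298]]))
E
```

```text
(no output)
```

View pics/z.png

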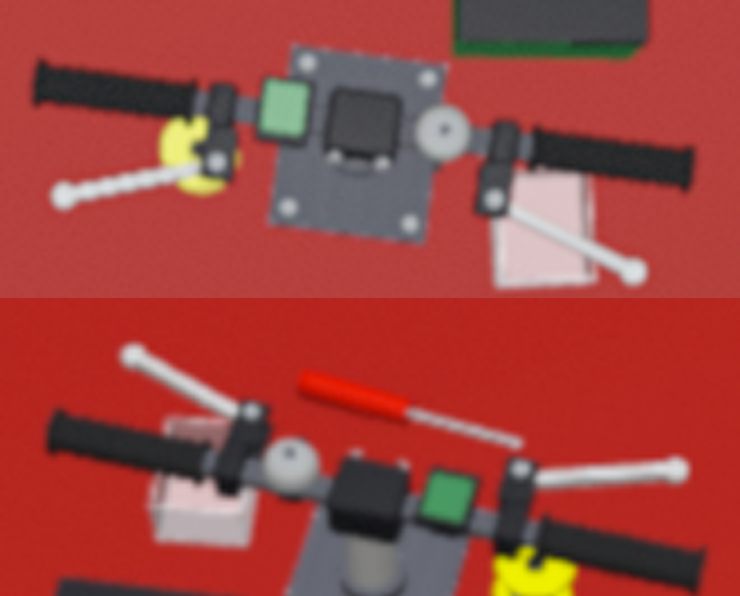

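```bash
cat > m.py <<'E'
from h import *
from scipy.optimize import least_squares
ct,cs=camera("top"),camera("scene")
def tri(a,b):
    (o1,d1),(o2,d2)=ray(ct,a),ray(cs,b)
    k=np.linalg.lstsq(np.c_[d1,-d2],o2-o1,rcond=None)[0];p,q=o1+k[0]*d1,o2+k[1]*d2
    return (p+q)/2,np.linalg.norm(p-q)
top=lambda x,y:(180+x/4,160+y/4)
sc=lambda x,y:(160+x/4.485,145+(y-298)/4.485)
P={"ball":(top(632,271),sc(133,355),.13),"bolt":(top(494,200),sc(252,411),.145),"bell":(top(443,132),sc(291,462),.17),
"gripR":(top(690,167),sc(52,430),.13),"gripL":(top(40,82),sc(700,568),.13)}
for k,(a,b,z) in P.items():
    p,e=tri(a,b);print(k,np.round(p,4),round(e,4),"top@z",np.round(atz(ct,a,z)[:2],4),"scene@z",np.round(atz(cs,b,z)[:2],4))
E
python3 m.py; python3 - <<'E'
from h import *
s=telemetry.get_state();q=s["ee_rot"];print(np.round(R.from_quat([*q[1:],q[0]]).as_matrix(),3))
E
```

```text
ball [ 0.4982 -0.2315  0.1294] 0.0021 top@z [ 0.4983 -0.2324] scene@z [ 0.4986 -0.2302]
bolt [ 0.5502 -0.1259  0.1434] 0.003 top@z [ 0.5502 -0.1273] scene@z [ 0.5512 -0.1241]
bell [ 0.6001 -0.0869  0.154 ] 0.0034 top@z [ 0.5984 -0.0874] scene@z [ 0.6107 -0.0823]
gripR [ 0.5773 -0.2771  0.1292] 0.0019 top@z [ 0.5774 -0.2779] scene@z [ 0.5778 -0.2758]
gripL [0.6399 0.219  0.132 ] 0.0047 top@z [0.6402 0.2169] scene@z [0.6384 0.2216]
[[-0.914  0.406  0.   ]
 [ 0.406  0.914 -0.   ]
 [-0.    -0.    -1.   ]]
```

```bash
python3 -m jog '[[[-0.01,-0.011,0],[0,0,0.03],1],[[-0.035,-0.037,0],[0,0,0.1],1],[[-0.065,-0.069,0],[0,0,0.19],1],[[-0.095,-0.101,0],[0,0,0.28],1],[[-0.125,-0.133,0],[0,0,0.37],1],[[-0.155,-0.165,0],[0,0,0.45],1],[[-0.185,-0.197,0],[0,0,0.54],1],[[-0.215,-0.229,0],[0,0,0.63],1],[[-0.245,-0.261,0],[0,0,0.72],1],[[-0.275,-0.293,0],[0,0,0.80],1],[[-0.305,-0.325,0],[0,0,0.89],1],[[-0.335,-0.357,0],[0,0,0.98],1],[[-0.365,-0.389,0],[0,0,1.07],1],[[-0.395,-0.421,0],[0,0,1.15],1],[[-0.425,-0.453,0],[0,0,1.24],1],[[-0.455,-0.485,0],[0,0,1.33],1],[[-0.48,-0.512,0],[0,0,1.40],1],[[-0.494,-0.527,0],[0,0,1.44],1],[[-0.499,-0.532,0],[0,0,1.459],1],[[-0.499,-0.532,0],[0,0,1.459],1]]'
python3 - <<'E'
from h import *
s=telemetry.get_state();q=s["ee_rot"];print(np.round(R.from_quat([*q[1:],q[0]]).as_matrix(),3),s["eef_pos"],s["joints"],s["ft_force"],s["gripper_width"])
E
```

```text
time_s: 2.6
eef_pos: [0.4629, -0.1864, 0.4046]
ee_rot: [-0.0, 0.807, 0.59, -0.0]
ft_force: [0.2, 0.3, 0.6]
gripper_width: 0.007
[[ 0.303  0.953 -0.   ]
 [ 0.953 -0.303  0.   ]
 [ 0.    -0.    -1.   ]] [ 0.46286913 -0.18638554  0.40455222] [-4.76138729e-01  2.58342585e-01  1.78046294e+00  2.82941658e-05
  1.10324881e+00 -1.68570588e-01] [0.19813818 0.30911954 0.64534379] 0.007431238669066523
```

```bash
python3 -m jog '[[[0,0,0.02],[0,0,0],1],[[0,0,0.045],[0,0,0],1],[[0,0,0.07],[0,0,0],1],[[0,0,0.095],[0,0,0],1],[[0,0,0.11],[0,0,0],1],[[0,0,0.11],[0,0,0],1]]'
python3 - <<'E'
from h import *
L=[]
for n,(u,v,w,h) in {"top":(280,175,90,70),"scene":(165,130,90,70)}.items():
    c=camera(n)
    f=lambda p:tuple(int(round(q)) for q in proj(c,p))
    i=c["img"][v:v+h,u:u+w];L.append(cv2.resize(i,(720,560),interpolation=cv2.INTER_CUBIC)[:560])
    print(n,"tip proj crop",(np.array(proj(c,[.4629,-.1864,.109]))-[u,v])*8,"press",(np.array(proj(c,[.5085,-.2002,.13]))-[u,v])*8)
cv2.imwrite("pics/z1.png",cv2.resize(np.hstack(L),(800,311)))
E
```

```text
time_s: 3.2
eef_pos: [0.4625, -0.1847, 0.2933]
ee_rot: [-0.002, 0.806, 0.592, -0.001]
ft_force: [0.1, 0.4, -0.0]
gripper_width: 0.007
top tip proj crop [335.50727569 517.29980487] press [378.13735213 394.61477768]
scene tip proj crop [315.70684071 198.54116307] press [259.28336915 246.23298185]
```

View pics/z1.png

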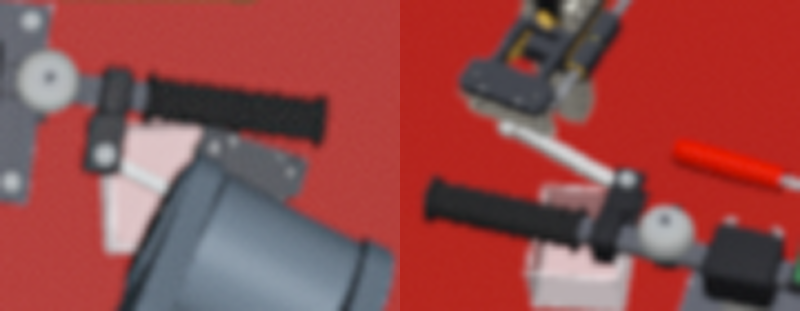

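```bash
python3 - <<'E'
from h import *
c=camera("scene");u,v=165,115
i=cv2.resize(c["img"][v:v+60,u:u+80],(800,600),interpolation=cv2.INTER_CUBIC)
s=telemetry.get_state();q=s["ee_rot"];M=R.from_quat([*q[1:],q[0]]).as_matrix();p=s["eef_pos"]
def d(P,col):
    a=(np.array(proj(c,P))-[u,v])*10;cv2.circle(i,tuple(int(x) for x in a),5,col,2)
for y in(-.0175,0,.0175):d(p+M@[0,y,.186],(0,255,0))
for y in(-.094,.094):
  for x in(-.0375,.0375):d(p+M@[x,y,.102],(255,0,255))
d([.5085,-.2002,.13],(255,255,0))
cv2.imwrite("pics/z2.png",i)
E
```

```text
(no output)
```

View pics/z2.png

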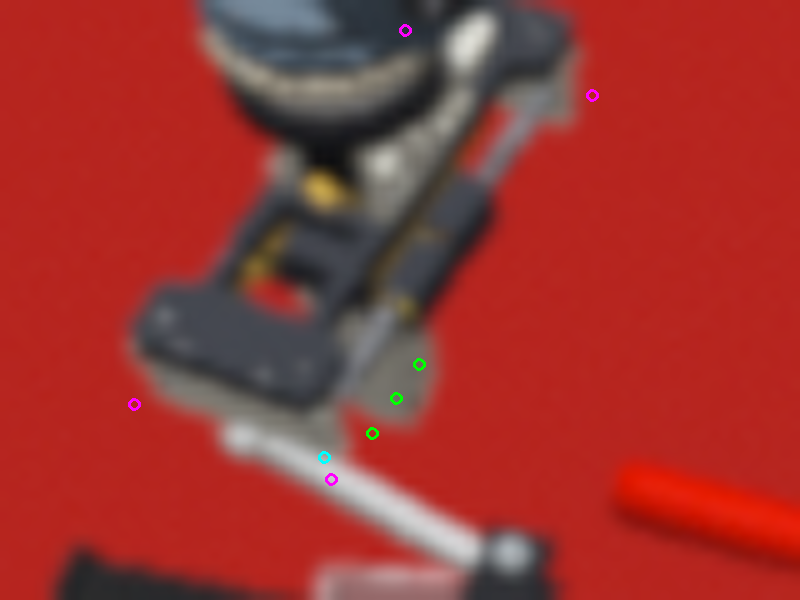

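```bash
python3 -m jog '[[[0,0.008,0],[0,0,0],1],[[0,0.016,0],[0,0,0],1],[[0,0.022,0],[0,0,0],1],[[0,0.026,0],[0,0,0],1],[[0,0.026,0],[0,0,0],1]]'; python3 -m jog '[[[0,0.002,0],[0,0,0],1],[[0,0.004,0],[0,0,0],1],[[0,0.006,0],[0,0,0],1],[[0,0.008,0],[0,0,0],1],[[0,0.008,0],[0,0,0],1]]'
```

```text
time_s: 3.85
eef_pos: [0.4886, -0.194, 0.2947]
ee_rot: [0.0, 0.807, 0.591, 0.0]
ft_force: [-0.3, 0.6, -0.5]
gripper_width: 0.005
time_s: 4.35
eef_pos: [0.4958, -0.1964, 0.2947]
ee_rot: [-0.0, 0.807, 0.591, -0.0]
ft_force: [-2.6, 0.1, 0.2]
gripper_width: 0.003
```

```bash
python3 -m jog '[[[0,0.003,0],[0,0,0],1],[[0,0.006,0],[0,0,0],1],[[0,0.009,0],[0,0,0],1],[[0,0.012,0],[0,0,0],1],[[0,0.015,0],[0,0,0],1],[[0,0.015,0],[0,0,0],1]]'; python3 -m jog '[[[0,0.002,0],[0,0,0],1],[[0,0.003,0],[0,0,0],1],[[0,0.003,0],[0,0,0],1]]';  python3 -m jog '[[[0,0.001,0],[0,0,0],1],[[0,0.002,0],[0,0,0],1],[[0,0.002,0],[0,0,0],1]]'
```

```text
time_s: 4.95
eef_pos: [0.5103, -0.201, 0.2946]
ee_rot: [-0.0, 0.807, 0.591, -0.0]
ft_force: [-5.4, -2.4, 1.0]
gripper_width: 0.006
time_s: 5.25
eef_pos: [0.513, -0.2018, 0.2946]
ee_rot: [-0.0, 0.807, 0.591, -0.0]
ft_force: [-5.6, -1.4, 1.1]
gripper_width: 0.006
time_s: 5.55
eef_pos: [0.5148, -0.2024, 0.2946]
ee_rot: [-0.0, 0.807, 0.591, -0.0]
ft_force: [-5.4, -0.8, 1.1]
gripper_width: 0.007
```

```bash
for k in 1 2; do python3 -m jog '[[[0,0.0005,0],[0,0,0],1],[[0,0.001,0],[0,0,0],1],[[0,0.001,0],[0,0,0],1]]'|grep -E "pos|force"; done
```

```text
eef_pos: [0.5157, -0.2026, 0.2946]
ft_force: [-5.8, -0.7, 2.1]
eef_pos: [0.5167, -0.2029, 0.2946]
ft_force: [-6.5, -0.2, 1.6]
```

```bash
python3 -m jog '[[[0,0.0005,0],[0,0,0],1],[[0,0.001,0],[0,0,0],1],[[0,0.001,0],[0,0,0],1]]'|grep -E "pos|force"
```

```text
eef_pos: [0.5173, -0.2031, 0.2945]
ft_force: [-7.7, 0.1, 2.8]
```

```bash
python3 -m jog '[[[0,0.0005,0],[0,0,0],1],[[0,0.001,0],[0,0,0],1],[[0,0.001,0],[0,0,0],1]]'|grep -E "pos|force"
```

```text
eef_pos: [0.5179, -0.2032, 0.2945]
ft_force: [-12.7, 1.4, 5.8]
```

```bash
python3 -m jog '[[[0,0.0005,0],[0,0,0],1],[[0,0.001,0],[0,0,0],1],[[0,0.001,0],[0,0,0],1]]'|grep -E "pos|force"
```

```text
eef_pos: [0.5185, -0.2034, 0.2944]
ft_force: [-16.1, 2.0, 9.1]
```

```bash
python3 - <<'E'
from h import *
c=camera("scene");u,v=165,130
i=cv2.resize(c["img"][v:v+60,u:u+80],(800,600),interpolation=cv2.INTER_CUBIC)
def d(P,col):
    a=(np.array(proj(c,P))-[u,v])*10;cv2.circle(i,tuple(int(x) for x in a),5,col,2)
pv=np.array([.5502,-.1259])
for th,col in((0,(255,255,0)),(.3,(0,255,0))):
    a=np.radians(-116.2)+th;d([*(pv+.118*np.array([np.cos(a),np.sin(a)])),.13],col)
cv2.imwrite("pics/z3.png",i);print(telemetry.get_state()["ft_force"])
E
```

```text
[-17.71868653   3.14332553   9.74154403]
```

View pics/z3.png

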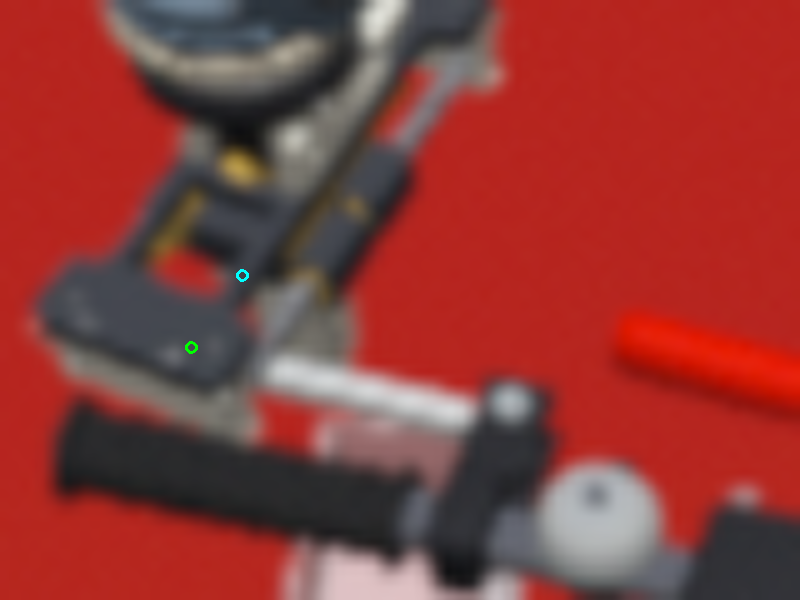

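```bash
python3 -m jog '[[[0,-0.004,0],[0,0,0],1],[[0,-0.009,0],[0,0,0],1],[[0,-0.014,0],[0,0,0],1],[[0,-0.019,0],[0,0,0],1],[[0,-0.024,0],[0,0,0],1],[[0,-0.029,0],[0,0,0],1],[[0,-0.034,0],[0,0,0],1],[[0,-0.039,0],[0,0,0],1],[[0,-0.043,0],[0,0,0],1],[[0,-0.045,0],[0,0,0],1],[[0,-0.045,0],[0,0,0],1],[[0,-0.045,0],[0,0,0],1],[[0,-0.045,0],[0,0,0],1],[[0,-0.045,0],[0,0,0],1]]'
python3 - <<'E'
from h import *
c=camera("scene");u,v=165,130
i=cv2.resize(c["img"][v:v+60,u:u+80],(800,600),interpolation=cv2.INTER_CUBIC)
cv2.imwrite("pics/z4.png",i)
E
```

```text
time_s: 8.5
eef_pos: [0.4768, -0.1903, 0.2947]
ee_rot: [0.0, 0.807, 0.591, 0.0]
ft_force: [-0.3, -0.2, 0.7]
gripper_width: 0.007
```

View pics/z4.png

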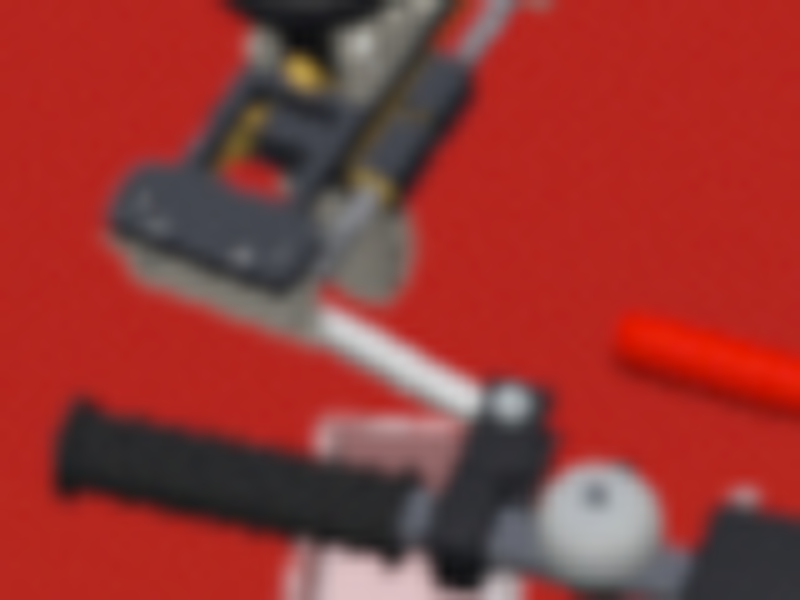

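Lever is sprung back out (blade slanted again, force ≈ 0). Second press.

```bash
python3 -m jog '[[[0,0.005,0],[0,0,0],1],[[0,0.01,0],[0,0,0],1],[[0,0.014,0],[0,0,0],1],[[0,0.018,0],[0,0,0],1],[[0,0.021,0],[0,0,0],1],[[0,0.024,0],[0,0,0],1],[[0,0.027,0],[0,0,0],1],[[0,0.03,0],[0,0,0],1],[[0,0.033,0],[0,0,0],1],[[0,0.036,0],[0,0,0],1],[[0,0.039,0],[0,0,0],1],[[0,0.041,0],[0,0,0],1],[[0,0.042,0],[0,0,0],1],[[0,0.043,0],[0,0,0],1],[[0,0.044,0],[0,0,0],1],[[0,0.0445,0],[0,0,0],1],[[0,0.045,0],[0,0,0],1],[[0,0.045,0],[0,0,0],1],[[0,0.045,0],[0,0,0],1]]'
```

```text
time_s: 10.45
eef_pos: [0.5184, -0.2034, 0.2944]
ee_rot: [-0.002, 0.806, 0.591, -0.002]
ft_force: [-16.8, 2.3, 8.1]
gripper_width: 0.003
```

```bash
python3 -m jog '[[[0,0,0],[0,0,0],1],[[0,0,0],[0,0,0],1],[[0,0,0],[0,0,0],1]]'; python3 - <<'E'
from h import *
from workcell import hand_in
c=camera("scene");u,v=165,130
cv2.imwrite("pics/z5.png",cv2.resize(c["img"][v:v+60,u:u+80],(800,600),interpolation=cv2.INTER_CUBIC))
a=cv2.imread("pics/z3.png");b=cv2.imread("pics/z5.png");print("diff to first press",cv2.absdiff(a,b).mean(),telemetry.get_state()["ft_force"])
E
```

```text
time_s: 10.75
eef_pos: [0.5184, -0.2034, 0.2943]
ee_rot: [-0.003, 0.806, 0.591, -0.002]
ft_force: [-16.7, 1.7, 7.8]
gripper_width: 0.007
diff to first press 0.8086201388888888 [-16.50294812   2.72844127   8.73536909]
```

View pics/z5.png

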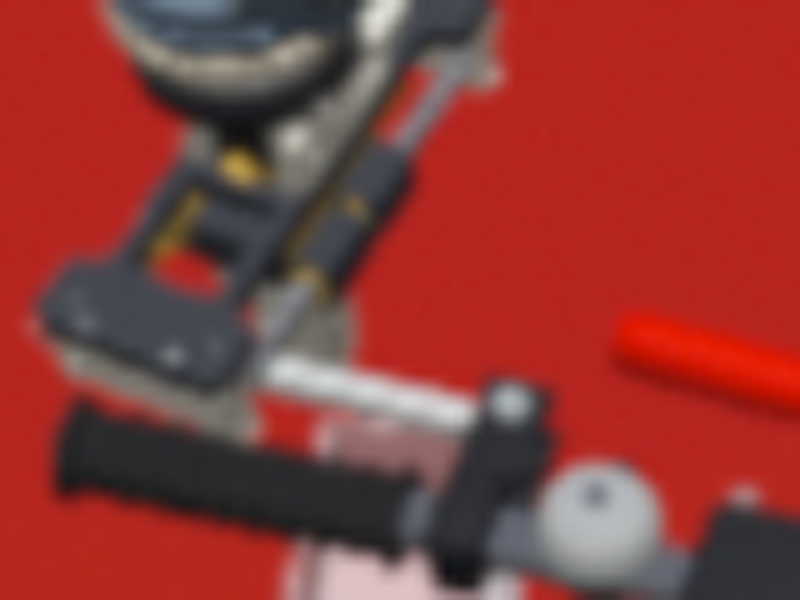

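Same as the first press: the blade is nearly parallel to the bar and the force is steady at about 17 N. Handing in.

```bash
python3 -c "from workcell import hand_in; print(hand_in())"
```

```text
the job is handed in; nothing more can be done
None
```

The bell is on the right half of the bar, so I checked the right lever. With the fingers shut, I pressed it from its outer face to the stop, let it spring back, pressed it to the stop again and handed in while holding it there, at about 11 s.

- **First press:** the force rose to about 6 N over roughly 25 mm of travel, then at about 4 N per mm to about 17 N, which I took as the solid stop.
- **Release:** the force fell to about zero and the picture showed the blade back out.
- **Second press and hold:** the arm returned to the same position, with a steady push of about 17 N. The picture matched the first press, with the blade nearly parallel to the bar.
- **Not fully explained:** at the stop there was also about 8–9 N upward on the tool. I put it down to friction on the blade, since by calculation the gripper body clears the grip by about 40 mm, but I did not check this separately.
- **Not measured:** I had no direct reading of the lever angle. I judged the stop from force and pictures only.

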